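# Find the loose bolt on the mixer base and hold its cover open

### The job

Sweep the three brittle pieces along the mixer base's gutter into the catch tray with the scraper block, not with the fingers, and set the scraper back on the table where it stood. Then tap (press down on) the three bolt heads one after another until you find the loose one, which sinks and stays down, swing up the hinged cover of that bolt only, to at least 60 degrees, and finish while still holding the cover up there with the fingers, so that a colleague can get a spanner on the bolt. Leave the other things on the table alone.

Things in the scene. Friction and masses are not known exactly. Their poses are not given: they have to be found in the camera images.
- gutter (a point): middle of the gutter floor of the mixer base (fixed grey deck 340 mm long), on its surface, 50 mm over the table; y runs along the gutter towards the catch tray, x across it, away from the robot towards the bolts, z up. 90 mm wide (x -45 to 45 mm), y -170 to 170 mm, open at both ends, 8 mm high rims along both sides. The deck under the covers is level with its floor
- tray (a point): middle of the floor (3 mm over the table) of the steel catch tray fixed against the +y end of the gutter, axes as gutter; inside about 144 mm (x) by 128 mm (y), walls 22 mm high, its deck side being the deck's 50 mm high end face. It lies 236 mm along +y from gutter, 47 mm lower
- scraper_mid (a point): centre of the white plastic scraper block, which stands on the table, its centre 30 mm over its sole. Sole part 76 mm long (own x) x 30 mm wide (own y) x 22 mm high, above it a grip part 60 mm (x) x 24 mm (y) up to 60 mm; about 100 to 190 g. Grip it across its own y
- chip_1: hard brown piece of nut brittle, 26 x 18 x 9 mm, about 12 g, lying flat on the gutter floor; origin at the centre of its underside
- chip_2: hard brown piece of nut brittle, 22 x 22 x 9 mm, about 12 g, lying flat on the gutter floor; origin at the centre of its underside
- chip_3: hard brown piece of nut brittle, 28 x 16 x 9 mm, about 12 g, lying flat on the gutter floor; origin at the centre of its underside
- bolt_1 (a joint): how far the left (+y of the base) bolt has been pressed down, m: 0 at the start; a tight bolt stays within 1 mm or so, the loose one (one of the three, a different one each time) goes down 7 mm to its stop under a push of about 3 N and stays down
- bolt_1_top (a point): centre of the top of the left (+y of the base) bolt's steel head, 22 mm wide, standing out of its cover's square window (32 mm), 67 mm over the table and 10 mm over its cover; axes as gutter; 107 mm along +x from the gutter's middle line. The bolts are 105 mm apart
- cover_1 (a joint): opening angle of the left (+y of the base) bolt's hinged aluminium cover, rad: 0 shut (flat), grows as the ear side swings up and over away from the robot, stop at 1.4; light spring and weight shut it when let go (about 1 to 2 N at the ear). Plate 56 mm (y) x 60 mm x 5 mm, its top 57 mm over the table
- ear_1 (a point): centre of the round upright ear at the robot-side edge of the left (+y of the base) cover, pinched across y (of gutter) from above: a flat disc 22 mm across, 14 mm thick along y; it can turn between the fingers, so the hand may stay upright. Shut, it is 82 mm over the table, 36 mm in front (-x) of the bolt axis; the hinge line runs along y, 78 mm behind (+x) and 28 mm below it
- bolt_2 (a joint): how far the middle bolt has been pressed down, m: 0 at the start; a tight bolt stays within 1 mm or so, the loose one (one of the three, a different one each time) goes down 7 mm to its stop under a push of about 3 N and stays down
- bolt_2_top (a point): centre of the top of the middle bolt's steel head, 22 mm wide, standing out of its cover's square window (32 mm), 67 mm over the table and 10 mm over its cover; axes as gutter; 107 mm along +x from the gutter's middle line. The bolts are 105 mm apart
- cover_2 (a joint): opening angle of the middle bolt's hinged aluminium cover, rad: 0 shut (flat), grows as the ear side swings up and over away from the robot, stop at 1.4; light spring and weight shut it when let go (about 1 to 2 N at the ear). Plate 56 mm (y) x 60 mm x 5 mm, its top 57 mm over the table
- ear_2 (a point): centre of the round upright ear at the robot-side edge of the middle cover, pinched across y (of gutter) from above: a flat disc 22 mm across, 14 mm thick along y; it can turn between the fingers, so the hand may stay upright. Shut, it is 82 mm over the table, 36 mm in front (-x) of the bolt axis; the hinge line runs along y, 78 mm behind (+x) and 28 mm below it
- bolt_3 (a joint): how far the right (-y of the base) bolt has been pressed down, m: 0 at the start; a tight bolt stays within 1 mm or so, the loose one (one of the three, a different one each time) goes down 7 mm to its stop under a push of about 3 N and stays down
- bolt_3_top (a point): centre of the top of the right (-y of the base) bolt's steel head, 22 mm wide, standing out of its cover's square window (32 mm), 67 mm over the table and 10 mm over its cover; axes as gutter; 107 mm along +x from the gutter's middle line. The bolts are 105 mm apart
- cover_3 (a joint): opening angle of the right (-y of the base) bolt's hinged aluminium cover, rad: 0 shut (flat), grows as the ear side swings up and over away from the robot, stop at 1.4; light spring and weight shut it when let go (about 1 to 2 N at the ear). Plate 56 mm (y) x 60 mm x 5 mm, its top 57 mm over the table
- ear_3 (a point): centre of the round upright ear at the robot-side edge of the right (-y of the base) cover, pinched across y (of gutter) from above: a flat disc 22 mm across, 14 mm thick along y; it can turn between the fingers, so the hand may stay upright. Shut, it is 82 mm over the table, 36 mm in front (-x) of the bolt axis; the hinge line runs along y, 78 mm behind (+x) and 28 mm below it
- tub_1: bystander, not to be moved: lidded sauce tub, 75 mm wide, 45 mm high; origin at its underside, middle of its foot
- tub_2: bystander, not to be moved: lidded sauce tub, 75 mm wide, 45 mm high; origin at its underside, middle of its foot
- nozzle: bystander, not to be moved: steel piping nozzle, a cone 30 mm wide, 45 mm high, standing on the deck behind the hinges, between the left and middle bolts; origin at its underside, middle of its foot
- jar: bystander, not to be moved: closed glass jar, 72 mm wide, 90 mm high; origin at its underside, middle of its foot
- spatula: bystander, not to be moved: spatula lying on the table, about 250 mm long; origin at its underside
There are look-alikes about, which are no part of the job. What is shaped like the part that bears scraper_mid but pink is not meant.

How it is judged:
On the way, in this order (a step that is already met when the one before it is completed fails the run):
1. the three pieces lie in the catch tray (y of chip_1 in the frame of tray between -0.066 and 0.066 m and x of chip_1 in the frame of tray between -0.075 and 0.075 m and height (world z) of each of chip_1, chip_2, chip_3 below 0.032 m and y of chip_2 in the frame of tray between -0.066 and 0.066 m and x of chip_2 in the frame of tray between -0.075 and 0.075 m and y of chip_3 in the frame of tray between -0.066 and 0.066 m and x of chip_3 in the frame of tray between -0.075 and 0.075 m), for 0.2 s.
2. the scraper stands or lies back on the table where it was, let go (distance of scraper_mid from where it was at the start of the episode below 0.1 m and height (world z) of scraper_mid below 0.036 m and contact force between the fingers and scraper below 0.1 N), for 0.2 s.
3. the loose bolt has been pressed down (value of joint any of bolt_1, bolt_2, bolt_3 above 0.004 m), for 0.1 s.
4. the loose bolt's cover is held lifted open, the other covers shut (((value of joint cover_1 above 0.95 rad and value of joint bolt_1 above 0.004 m and contact force between the fingers and cover_1 above 0.3 N and value of joint each of cover_2, cover_3 below 0.2 rad) or (value of joint cover_2 above 0.95 rad and value of joint bolt_2 above 0.004 m and contact force between the fingers and cover_2 above 0.3 N and value of joint each of cover_1, cover_3 below 0.2 rad) or (value of joint cover_3 above 0.95 rad and value of joint bolt_3 above 0.004 m and contact force between the fingers and cover_3 above 0.3 N and value of joint each of cover_1, cover_2 below 0.2 rad))), for 0.3 s.
At the end, for the whole second after the job is handed in: The fingers hold the loose (sunk by more than 4 mm) bolt's cover open by more than 0.95 rad (54 degrees), the other two covers are shut (under 0.2 rad), all three pieces lie in the catch tray, and the scraper rests on the table within 100 mm of where it stood (all of step 1 and all of step 2 and ((value of joint cover_1 above 0.95 rad and value of joint bolt_1 above 0.004 m and contact force between the fingers and cover_1 above 0.3 N and value of joint each of cover_2, cover_3 below 0.2 rad) or (value of joint cover_2 above 0.95 rad and value of joint bolt_2 above 0.004 m and contact force between the fingers and cover_2 above 0.3 N and value of joint each of cover_1, cover_3 below 0.2 rad) or (value of joint cover_3 above 0.95 rad and value of joint bolt_3 above 0.004 m and contact force between the fingers and cover_3 above 0.3 N and value of joint each of cover_1, cover_2 below 0.2 rad))); the arm keeps its last pose, push and grip.
It fails at once if a tight or untested bolt's cover is opened ((value of joint cover_1 above 0.4 rad and value of joint bolt_1 below 0.003 m) or (value of joint cover_2 above 0.4 rad and value of joint bolt_2 below 0.003 m) or (value of joint cover_3 above 0.4 rad and value of joint bolt_3 below 0.003 m)).
It fails at once if a piece is pushed with the fingers or the arm (contact force between any of the fingers, the arm and chip_1 above 0.5 N or contact force between any of the fingers, the arm and chip_2 above 0.5 N or contact force between any of the fingers, the arm and chip_3 above 0.5 N).
It fails at once if a bystander is moved by more than 30 mm (distance of any of tub_1, tub_2, nozzle, jar, spatula from where it was at the start of the episode above 0.03 m).
It also fails if it takes over 67 s, if anything falls off the work surface, if the arm or the gripper's body presses on something with over 40 N, if the wrist force passes 120 N, or if a joint passes its speed limit or range.

### The arm

A 6-joint arm with a two-finger parallel gripper is mounted at the origin on the work surface. World frame = base frame: x ahead of the robot, y to its left, z up, the work surface at z = 0. Lengths are in m, angles in rad, forces in N, time in s.
With the tool pointing down it reaches from about 0.35 to 0.925 m from the base axis. Payload 6.4 kg.
Tool frame: the origin (TCP) lies at the very end of the fingers, on their centre line; the grasp point (between the pads) lies 19 mm behind it; z points along the fingers, y is the direction in which the jaws open and shut (so a half turn about z gives the same grasp; the last joint's range is limited). The gripper opens to 85 mm and grips with 20 to 120 N. Pads are 22 mm wide; open, the fingers measure 114 mm over their backs; the gripper's body (76 mm by 85 mm) begins 54 mm behind the grasp point. The pads swing forward as they close: fully open they stand 13 mm farther back than shut.
Start: joints at [0.992, 0.245, 1.558, -0, 1.339, -0.174], TCP at [0.256, 0.597, 0.231] pointing down, gripper open.
Joint ranges: [-3.13, 3.13], [-1.02, 2.26], [0.13, 2.54], [-0.95, 4.09], [0.21, 2.88], [-2.74, 2.74]. Speed limits (rad/s): [2.57, 2.57, 3.14, 3.14, 3.14, 3.14].

### API

Orientations are given as a rotation vector (axis times angle).
In Python, from plant import manip, grab_frame, calibration gives the robot as it stands. The module is installed in compiled form; this text tells all that it offers.
- The arm moves only by the shell command python3 -m crank 'ROWS' [FORCE]. ROWS is JSON, a list that holds one entry, the list of rows, each a list of 5 numbers: the opening, from 0 (shut) to 1 (fully open), then the shift along the tool's x, y, z in mm, then the turn about the tool's z in degrees. In form: [[[grip, tx, ty, tz, turn], ...]]. A call has 1 to 20 rows; each row is the pose to reach, as a shift and turn from the pose measured when the call began, along the tool's axes at that moment; what a row does not reach only later rows make up. A row lasts 1/12 s, in which the tool goes at most 41.7 mm and 7.16 degrees, less where a joint would pass 70% of its speed; a pose out of reach is approached as far as the arm can. A call with a gripper value outside its range is refused whole. The fingers move at their own pace and stop on an object; FORCE is the grip in N (left out, the last holds). Time passes only in rows, so rows that repeat a pose let the fingers close. It gives the time, the measured TCP pose, the force and the opening at its end, in the units of the state.
- manip.sense(): the state, without advancing time (a new reading comes with each control period).
- grab_frame(name): name is "scene" or "top" or "wrist"; returns (picture, depth): 400x640x3 uint8, blue, green, red; 400x640 float32, m along the optical axis (not along the pixel's ray), 0 where there is no reading.
- calibration(name): a dict with "fx", "fy", "cx", "cy" (pixels), "R" (3x3) and "t" (3): a world point X has camera coordinates R X + t; the wrist camera has in their place "T_tool_cam" (4x4, takes a point from camera to tool coordinates, whose origin is the TCP and whose axes are the flange's). Camera axes: x right, y down, z forward; pixel columns grow to the right and rows downward; lengths in m; the calibration is good to about 2 mm. A picture is of the moment at which its call begins: read the wrist's pose just before it. calibration takes no time and is no camera call.
- manip.sign_off(): hands the job in, once; it reports no verdict.
The state is a dict: "time_s": time; "joints": joint angles; "joint_vel": joint speeds; "joint_torque": joint torques, N m; "tcp_pos": TCP position; "ee_rot": TCP orientation; "ft_force": force on the tool from outside, world axes, zero at the start; "ft_torque": the same for the moment, N m; "grip_width": finger opening in m.
Only numpy, scipy, OpenCV 4.12 (cv2) and the standard library are available. Lean on these libraries where they do the work, as an engineer would, in place of code of your own. Each camera call takes 0.05 s, during which the arm holds its last target.

## Working session

There is one attempt and no reset: what is moved stays moved. The work goes in short steps, Python scripts to look and compute and a shell command to move; the robot and the scene stay as the last step left them, time stands still between calls to the robot, and variables do not carry over. Pictures are saved under pics/ and viewed, and the job is handed in when it is done.

```bash
mkdir -p pics; ls
python3 - <<'E'
from plant import manip, grab_frame, calibration
import cv2
print(manip.sense())
for n in ("scene","top","wrist"):
    im,d=grab_frame(n); cv2.imwrite(f"pics/{n}0.png",im)
    import numpy as np; np.savez(f"pics/{n}0.npz",im=im,d=d)
    print(n,calibration(n))
E
```

```text
pics
{'time_s': 0.0, 'joints': array([ 9.91918483e-01,  2.45842398e-01,  1.55903589e+00, -4.89351837e-05,
        1.33868289e+00, -1.74043776e-01]), 'joint_vel': array([-0.00022597, -0.00335178, -0.00021901,  0.00015497,  0.00232161,
       -0.00125275]), 'joint_torque': array([ 4.99452426e-05, -4.29502773e+01, -3.26133764e+01, -1.77814381e-04,
        5.42406226e-03, -4.45013609e-05]), 'tcp_pos': array([0.2556709 , 0.59698982, 0.23015044]), 'ee_rot': array([-6.31424008e-01, -3.07678912e+00,  2.90247956e-03]), 'ft_force': array([-0.35001391,  0.28897966,  0.53431282]), 'ft_torque': array([-0.03094472, -0.00034395, -0.02740832]), 'grip_width': 0.08548879843708174}
scene {'fx': 517.6145318757774, 'fy': 517.6145318757774, 'cx': 319.18783075182677, 'cy': 198.93668886379476, 'R': array([[-0.31730523,  0.94805995, -0.02235431],
       [ 0.52828752,  0.15713774, -0.834398  ],
       [-0.78754663, -0.27656835, -0.55070887]]), 't': array([ 0.2035295 , -0.20038732,  1.87135909])}
top {'fx': 520.4493074626805, 'fy': 520.4493074626805, 'cx': 321.99567454008974, 'cy': 193.11648465278066, 'R': array([[-0.0197614 , -0.99978743, -0.00588122],
       [-0.98096698,  0.02052523, -0.19308675],
       [ 0.19316642,  0.00195362, -0.98116406]]), 't': array([-0.01495619,  0.51992143,  1.74866239])}
wrist {'fx': 289.3282529405654, 'fy': 289.3282529405654, 'cx': 317.103483959433, 'cy': 198.01124408624923, 'T_tool_cam': array([[-3.98899893e-04, -9.48667533e-01, -3.16274805e-01,
         8.15322146e-02],
       [ 9.99999857e-01, -2.65794712e-04, -4.63992137e-04,
         1.04333420e-03],
       [ 3.56110105e-04, -3.16274945e-01,  9.48667504e-01,
        -1.42788038e-01],
       [ 0.00000000e+00,  0.00000000e+00,  0.00000000e+00,
         1.00000000e+00]])}
```

View pics/top0.png

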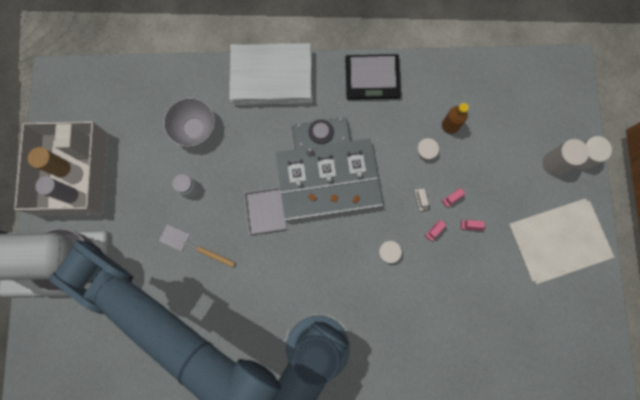

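View pics/scene0.png

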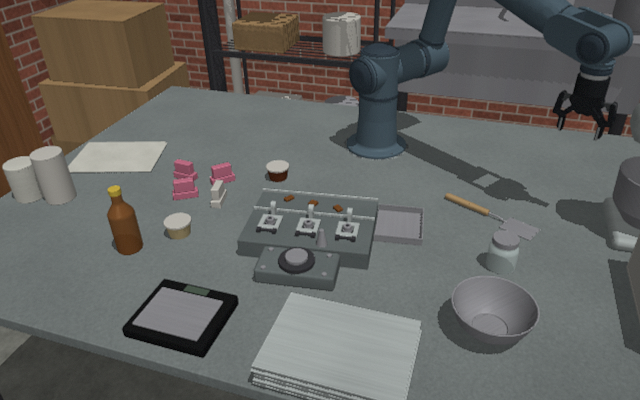

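View pics/wrist0.png

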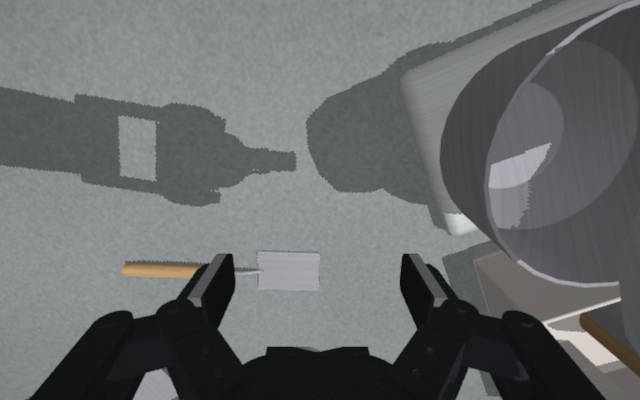

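```bash
cat > h.py <<'E'
import numpy as np, cv2
from plant import manip, grab_frame, calibration
from scipy.spatial.transform import Rotation as Rn
def cam(name,s=None):
    c=calibration(name)
    if name=="wrist":
        s=s or manip.sense(); T=np.eye(4);T[:3,:3]=Rn.from_rotvec(s["ee_rot"]).as_matrix();T[:3,3]=s["tcp_pos"]
        W=T@c["T_tool_cam"]; c["R"]=W[:3,:3].T; c["t"]=-c["R"]@W[:3,3]
    return c
def ray(c,u,v,z):
    d=c["R"].T@np.array([(u-c["cx"])/c["fx"],(v-c["cy"])/c["fy"],1]); o=-c["R"].T@c["t"]
    return o+d*(z-o[2])/d[2]
def proj(c,X):
    p=c["R"]@np.array(X)+c["t"]; return np.array([c["fx"]*p[0]/p[2]+c["cx"],c["fy"]*p[1]/p[2]+c["cy"]])
def shot(name,tag):
    s=manip.sense(); im,d=grab_frame(name); cv2.imwrite(f"pics/{name}{tag}.png",im); np.savez(f"pics/{name}{tag}.npz",im=im,d=d)
    return s,im,d,cam(name,s)
def crop(im,u0,v0,u1,v1,k,fn): cv2.imwrite(fn,cv2.resize(im[v0:v1,u0:u1],None,fx=k,fy=k,interpolation=cv2.INTER_CUBIC))
E
python3 - <<'E'
from h import *
im=np.load("pics/top0.npz")["im"]; crop(im,240,110,500,270,3,"pics/topc.png")
im=np.load("pics/scene0.npz")["im"]; crop(im,160,150,430,300,2.9,"pics/scenec.png")
E
```

```text
(no output)
```

View pics/topc.png

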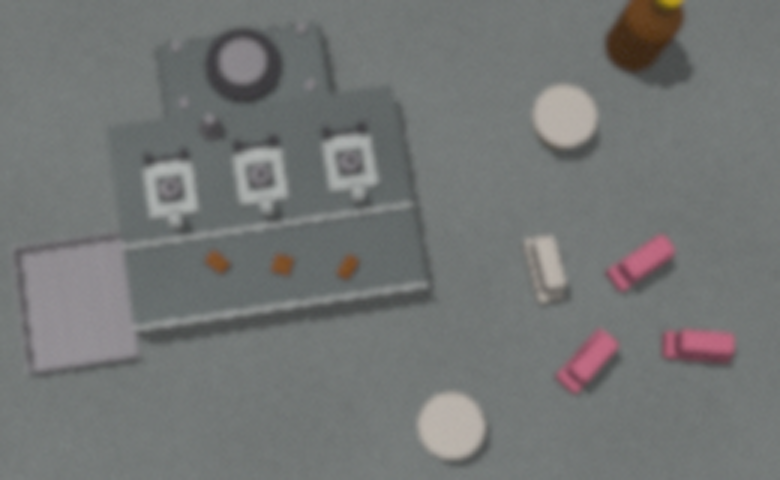

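View pics/scenec.png

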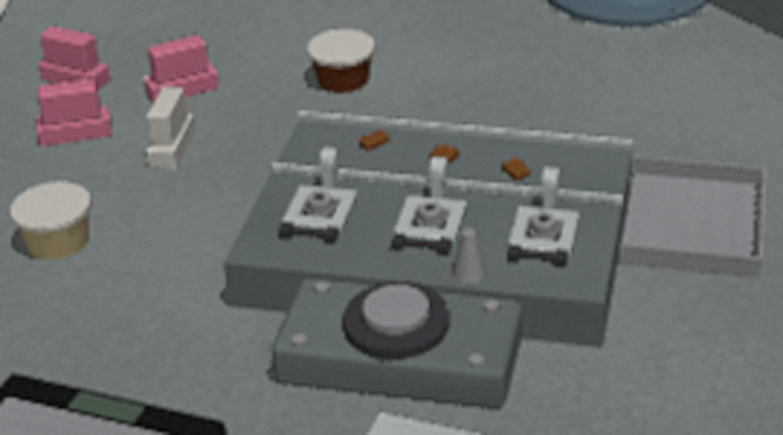

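Run:
```python
from h import *
c=cam("top"); z0=np.load("pics/top0.npz"); im=z0["im"];d=z0["d"]
P=lambda u,v,z: ray(c,(u+.5)/3-.5+240,(v+.5)/3-.5+110,z)
for n,u,v,z in [("nearL",137,328,.058),("nearR",428,287,.058),("farL",124,246,.058),("farR",412,206,.058),("b1",170,187,.067),("b2",260,174,.067),("b3",350,161,.067),("c1",217,263,.055),("c2",283,265,.055),("c3",348,267,.055),("tray",33,373,.022),("tray",17,248,.022),("tub2",452,426,.045),("tub1",565,117,.045)]:
    print(n,P(u,v,z).round(4))
b1=P(170,187,.067);b3=P(350,161,.067); y=(b1-b3)/np.linalg.norm(b1-b3); print("yaw",np.degrees(np.arctan2(-y[0],y[1])))
a=np.radians(np.degrees(np.arctan2(-y[0],y[1])))
hsv=cv2.cvtColor(im,cv2.COLOR_BGR2HSV)
m=((hsv[...,2]>150)&(hsv[...,1]<60)).astype(np.uint8)
n,l,s,ce=cv2.connectedComponentsWithStats(m)
for i in range(1,n):
    if s[i,4]>20 and 240<ce[i][0]<500 and 100<ce[i][1]<270:
        ys,xs=np.where(l==i); print(s[i],ce[i],cv2.minAreaRect(np.c_[xs,ys].astype(np.float32)), np.median(d[l==i]))
m=((hsv[...,0]<20)&(hsv[...,1]>120)).astype(np.uint8)
n,l,s,ce=cv2.connectedComponentsWithStats(m)
for i in range(1,n):
    if s[i,4]>10 and 240<ce[i][0]<400 and 170<ce[i][1]<270: print("chip",s[i,4],ce[i],ray(c,*ce[i],.055).round(4))
```

```text
nearL [0.4307 0.1013 0.058 ]
nearR [ 0.4711 -0.2313  0.058 ]
farL [0.5261 0.1156 0.058 ]
farR [ 0.5662 -0.2168  0.058 ]
b1 [0.5925 0.0616 0.067 ]
b2 [ 0.6057 -0.0423  0.067 ]
b3 [ 0.6189 -0.1465  0.067 ]
c1 [0.5046 0.0092 0.055 ]
c2 [ 0.5007 -0.0665  0.055 ]
c3 [ 0.4968 -0.141   0.055 ]
tray [0.3861 0.2243 0.022 ]
tray [0.5336 0.2441 0.022 ]
tub2 [ 0.3135 -0.2532  0.045 ]
tub1 [ 0.6724 -0.4021  0.045 ]
yaw 7.238979418905494
[418 138  21  21 325] [427.93230769 147.84      ] ((428.25006103515625, 147.75001525878906), (19.798988342285156, 19.091880798339844), 45.0) 1.8340908
[348 156  17  19 146] [356.02739726 164.18493151] ((356.26922607421875, 164.8461456298828), (19.023263931274414, 14.708710670471191), 78.69007110595703) 1.8116053
[318 160  17  19 159] [326.38993711 168.26415094] ((326.4189147949219, 169.01351928710938), (18.577085494995117, 15.289106369018555), 80.53767395019531) 1.8091416
[288 164  17  20 166] [296.15662651 172.81927711] ((296.4499816894531, 173.6499786376953), (18.950462341308594, 15.414929389953613), 81.8698959350586) 1.806916
[416 189  12  17 110] [422.61818182 196.49090909] ((422.7431335449219, 196.4349365234375), (17.29696273803711, 7.7794952392578125), 65.55604553222656) 1.785804
[379 241  22  22 371] [389.81401617 251.28571429] ((389.75006103515625, 251.2500457763672), (21.21320343017578, 20.50609588623047), 45.0) 1.7647444
chip 20 [312.15 197.05] [0.5056 0.0086 0.055 ]
chip 24 [333.66666667 197.83333333] [ 0.5013 -0.0654  0.055 ]
chip 21 [355.52380952 198.61904762] [ 0.4969 -0.1405  0.055 ]
```

```bash
cat >> h.py <<'E'
def mv(x,y,z,xyaw=None,s=None):
    "print shift in tool axes (mm) and turn (deg) to bring TCP to x,y,z and tool x to yaw xyaw deg"
    s=s or manip.sense(); R=Rn.from_rotvec(s["ee_rot"]).as_matrix()
    t=R.T@(np.array([x,y,z])-s["tcp_pos"])*1000
    cur=np.degrees(np.arctan2(R[1,0],R[0,0])); tr=0 if xyaw is None else (cur-xyaw+180)%360-180
    print("pos",s["tcp_pos"].round(4),"tilt",np.degrees(np.arccos(-R[2,2])).round(2),"xyaw",cur.round(2),"-> t",t.round(1),"turn",round(tr,2),"time",round(s["time_s"],2),"F",s["ft_force"].round(1),"w",round(s["grip_width"],4))
E
python3 - <<'E'
from h import *
c=cam("top");p=ray(c,422.4,196.8,.05);print(p)
mv(p[0],p[1],.22,15)
E
```

```text
[ 0.49943994 -0.37155583  0.05      ]
pos [0.2558 0.5971 0.2304] tilt 0.09 xyaw 156.81 -> t [-605.5 -794.4   11.5] turn 141.81 time 0.15 F [ 0.  -1.  -0.3] w 0.0851
```

```bash
python3 -m crank '[[[1,-450,-590,0,106],[1,-450,-590,0,106],[1,-450,-590,0,106],[1,-450,-590,0,106],[1,-450,-590,0,106],[1,-450,-590,0,106],[1,-450,-590,0,106],[1,-450,-590,0,106],[1,-450,-590,0,106],[1,-450,-590,0,106],[1,-450,-590,0,106],[1,-450,-590,0,106],[1,-450,-590,0,106],[1,-450,-590,0,106],[1,-450,-590,0,106],[1,-450,-590,0,106],[1,-450,-590,0,106],[1,-450,-590,0,106],[1,-450,-590,0,106]]]' 60
python3 -c "
from h import *
mv(.499,-.372,.22,15)"
```

```text
time_s: 1.73
tcp_pos: [0.4377, -0.1274, 0.2314]
ee_rot: [2.84, 1.338, -0.003]
ft_force: [0.9, 0.3, -0.9]
grip_width: 0.0854
pos [ 0.4377 -0.1274  0.2314] tilt 0.17 xyaw 50.46 -> t [-149.6  203.    12. ] turn 35.46 time 1.73 F [ 0.9  0.3 -0.9] w 0.0854
```

```bash
python3 -m crank '[[[0.6,-150,203,12,35],[0.6,-150,203,12,35],[0.6,-150,203,12,35],[0.6,-150,203,12,35],[0.6,-150,203,12,35],[0.6,-150,203,12,35],[0.6,-150,203,12,35],[0.6,-150,203,12,35],[0.6,-150,203,12,35]]]' 60
python3 -c "
from h import *
shot('wrist','1')
mv(.499,-.372,.22,15)"
```

```text
time_s: 2.48
tcp_pos: [0.4985, -0.3715, 0.2194]
ee_rot: [3.112, 0.422, -0.003]
ft_force: [0.0, 1.3, -1.1]
grip_width: 0.0511
pos [ 0.4986 -0.3708  0.2197] tilt 0.12 xyaw 15.52 -> t [ 0.1  1.3 -0.3] turn 0.52 time 2.53 F [ 0.7 -0.2  0.6] w 0.0512
```

View pics/wrist1.png

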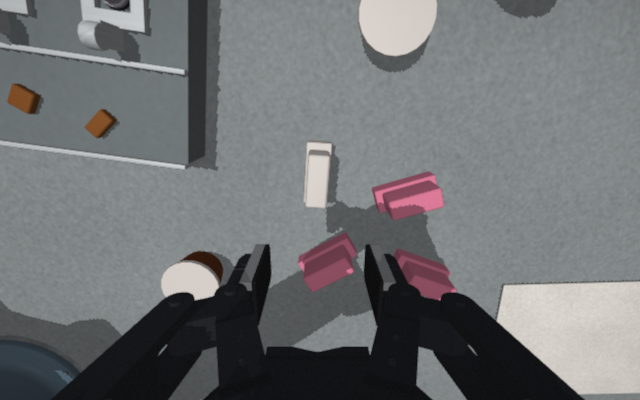

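Run:
```python
from h import *
im=np.load("pics/wrist1.npz")["im"]; crop(im,280,120,360,220,6,"pics/w1c.png")
```

```text
(no output)
```

View pics/w1c.png

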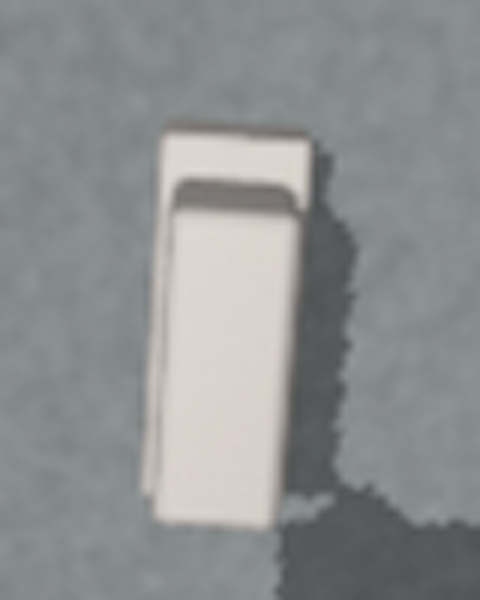

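Run:
```python
from h import *
c=cam("wrist")
q=np.array([ray(c,(u+.5)/6-.5+280,(v+.5)/6-.5+120,.06) for u,v in [(173,207),(302,210),(275,523),(157,519)]])
print(q.round(4)); e=(q[0]+q[1]-q[2]-q[3])[:2]/2; y=(q[0]+q[3]-q[1]-q[2])[:2]/2
print(np.linalg.norm(e),np.linalg.norm(y),"yaw",np.degrees(np.arctan2(e[1],e[0])),np.degrees(np.arctan2(y[1],y[0]))-90)
m=q.mean(0);print(m)
mv(m[0],m[1],.09,round(np.degrees(np.arctan2(e[1],e[0])),1)); mv(m[0],m[1],.026)
print(q-m)
```

```text
[[ 0.5241 -0.3536  0.06  ]
 [ 0.5296 -0.3754  0.06  ]
 [ 0.4723 -0.387   0.06  ]
 [ 0.4672 -0.3657  0.06  ]]
0.05832474142175252 0.0222322357794025 yaw 11.702382166719792 13.771450871562095
[ 0.49832577 -0.37040971  0.06      ]
pos [ 0.4986 -0.3708  0.2197] tilt 0.12 xyaw 15.52 -> t [ 1.000e-01 -6.000e-01  1.297e+02] turn 3.82 time 2.53 F [ 0.7 -0.2  0.6] w 0.0512
pos [ 0.4986 -0.3708  0.2197] tilt 0.12 xyaw 15.52 -> t [  0.2  -0.7 193.7] turn 0 time 2.53 F [ 0.7 -0.2  0.6] w 0.0512
[[ 2.58003402e-02  1.68544889e-02 -1.38777878e-17]
 [ 3.13120852e-02 -5.02459778e-03 -1.38777878e-17]
 [-2.60197118e-02 -1.65685282e-02 -1.38777878e-17]
 [-3.10927136e-02  4.73863713e-03  4.16333634e-17]]
```

```bash
python3 -m crank '[[[0.6,0,-0.5,40,3],[0.6,0,-0.5,80,3],[0.6,0,-0.5,120,3],[0.6,0,-0.5,150,3],[0.6,0,-0.5,175,3],[0.6,0,-0.5,190,3],[0.6,0,-0.5,193,3],[0.6,0,-0.5,193,3],[0,0,-0.5,193,3],[0,0,-0.5,193,3],[0,0,-0.5,193,3],[0,0,-0.5,193,3],[0,0,-0.5,193,3],[0,0,-0.5,193,3]]]' 60
python3 -c "
from h import *
mv(.4995,-.0554,.22,7.2);shot('wrist','2')"
```

```text
time_s: 3.7
tcp_pos: [0.4997, -0.372, 0.0294]
ee_rot: [3.118, 0.342, 0.002]
ft_force: [-0.1, 1.3, 7.2]
grip_width: 0.0233
pos [ 0.4997 -0.372   0.0294] tilt 0.29 xyaw 12.51 -> t [  68.6 -308.2 -192.1] turn 5.31 time 3.7 F [-0.1  1.3  7.2] w 0.0233
```

View pics/wrist2.png

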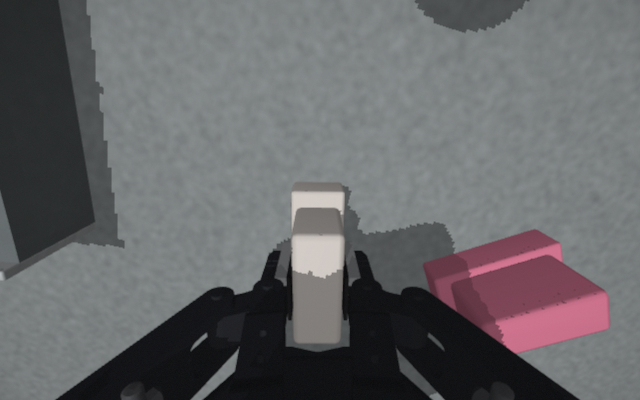

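```bash
python3 -m crank '[[[0,0,0,-20,0],[0,0,0,-50,0],[0,0,0,-80,0],[0,0,0,-100,0],[0,0,-40,-110,2],[0,0,-80,-110,5],[0,5,-120,-110,5],[0,5,-130,-110,5],[0,5,-130,-110,5]]]' 60
python3 - <<'E'
from h import *
s,im,d,c=shot('wrist','3')
E
```

```text
time_s: 4.5
tcp_pos: [0.4756, -0.2409, 0.1387]
ee_rot: [3.13, 0.21, 0.002]
ft_force: [0.5, -0.4, -0.7]
grip_width: 0.0228
```

View pics/wrist3.png

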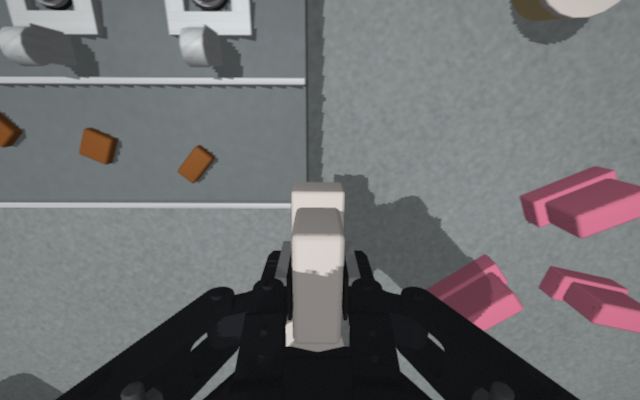

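Run:
```python
from h import *
c=cam("wrist",manip.sense()); im=np.load("pics/wrist3.npz")["im"]; g=im.min(2).astype(int)
for lo,hi in ((60,110),(190,222)):
    pts=[]
    for u in range(10,285,5):
        col=g[lo:hi,u]; k=np.where(col>160)[0]
        if 1<=len(k)<14: pts.append(ray(c,u,lo+k.mean(),.058))
    p=np.array(pts); k=np.polyfit(p[:,1],p[:,0],1); r=p[:,0]-np.polyval(k,p[:,1])
    print(len(p),"yaw",np.degrees(np.arctan(-k[0])),r.std(),p[0],p[-1])
print(ray(c,306,85,.058),ray(c,307,120,.05))
hsv=cv2.cvtColor(im,cv2.COLOR_BGR2HSV)
m=((hsv[...,0]<20)&(hsv[...,1]>120)).astype(np.uint8)
n,l,s,ce=cv2.connectedComponentsWithStats(m)
for i in range(1,n):
    if s[i,4]>50 and ce[i][1]>100 and ce[i][1]<200: print("chip",s[i,4],ce[i],ray(c,*ce[i],.057).round(4))
```

```text
55 yaw 7.33519390314346 0.000187205235129869 [ 0.54299245 -0.01224941  0.058     ] [ 0.56785682 -0.2032264   0.058     ]
55 yaw 7.4142888933568285 0.00010909610066982912 [0.44501031 0.00641798 0.058     ] [ 0.47320542 -0.21197636  0.058     ]
[ 0.56733641 -0.22209678  0.058     ] [ 0.54269163 -0.22561497  0.05      ]
chip 454 [  7.62555066 131.77092511] [ 0.5047 -0.0023  0.057 ]
chip 926 [ 97.78617711 145.67710583] [ 0.5029 -0.0685  0.057 ]
chip 715 [195.66993007 163.77902098] [ 0.4985 -0.143   0.057 ]
```

Run:
```python
from h import *
mv(.519,-.1968,.10,7.3);mv(.519,-.1968,.081,7.3)
```

```text
pos [ 0.4762 -0.2428  0.1391] tilt 0.34 xyaw 7.62 -> t [ 48.5 -40.2  38.9] turn 0.32 time 4.55 F [-0.5 -0.8 -1.4] w 0.0234
pos [ 0.4762 -0.2428  0.1391] tilt 0.34 xyaw 7.62 -> t [ 48.4 -40.3  57.9] turn 0.32 time 4.55 F [-0.5 -0.8 -1.4] w 0.0234
```

```bash
python3 -m crank '[[[0,25,-20,0,0.3],[0,48.5,-40,0,0.3],[0,48.5,-40,20,0.3],[0,48.5,-40,40,0.3],[0,48.5,-40,52,0.3],[0,48.5,-40,57,0.3],[0,48.5,-40,57,0.3],[0,48.5,-40,57,0.3]]]'
python3 - <<'E'
from h import *
shot('wrist','4')
mv(.519,-.1968,.081,7.3)
E
```

```text
time_s: 5.22
tcp_pos: [0.5194, -0.1981, 0.0824]
ee_rot: [3.129, 0.198, 0.004]
ft_force: [-0.1, -0.2, -1.1]
grip_width: 0.0232
pos [ 0.5197 -0.1981  0.0829] tilt 0.43 xyaw 7.26 -> t [-0.5 -1.4  1.9] turn -0.04 time 5.27 F [-0.7  0.1 -0.9] w 0.0236
```

View pics/wrist4.png

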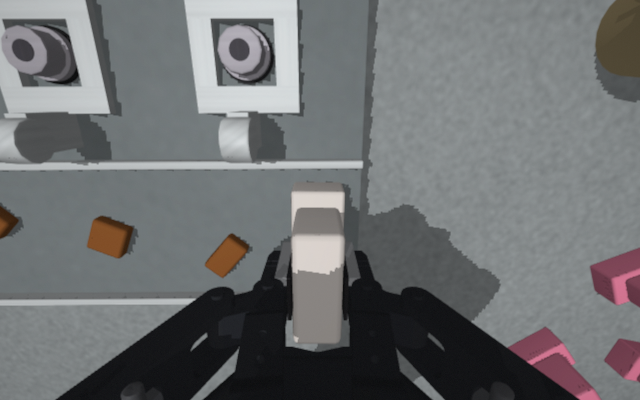

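Run:
```python
from h import *
x=np.array([.9919,.1271]);y=np.array([-.1271,.9919])
for gy in (-.261+.155,-.121+.173):
    p=.4905*x+gy*y; mv(*p,.0812,7.3)
```

```text
pos [ 0.5197 -0.1981  0.0829] tilt 0.43 xyaw 7.26 -> t [ 1.000e-01 -1.566e+02  6.000e-01] turn -0.04 time 5.27 F [-0.7  0.1 -0.9] w 0.0236
pos [ 0.5197 -0.1981  0.0829] tilt 0.43 xyaw 7.26 -> t [   0.  -314.6   -0.5] turn -0.04 time 5.27 F [-0.7  0.1 -0.9] w 0.0236
```

```bash
python3 -m crank '[[[0,0,0,1.7,0],[0,0,-8,1.7,0],[0,0,-20,1.6,0],[0,0,-33,1.6,0],[0,0,-46,1.5,0],[0,0,-59,1.4,0],[0,0,-72,1.3,0],[0,0,-85,1.2,0],[0,0,-98,1.1,0],[0,0,-111,1,0],[0,0,-124,0.9,0],[0,0,-137,0.8,0],[0,0,-150,0.6,0],[0,0,-156,0.6,0]]]'
python3 - <<'E'
from h import *
shot('wrist','5')
x=np.array([.9919,.1271]);y=np.array([-.1271,.9919])
p=.4905*x+(-.121+.173)*y; mv(*p,.0812,7.3)
E
```

```text
time_s: 6.43
tcp_pos: [0.4996, -0.0416, 0.0811]
ee_rot: [3.129, 0.201, 0.005]
ft_force: [-0.7, 0.0, -1.6]
grip_width: 0.0234
pos [ 0.4995 -0.0413  0.0811] tilt 0.38 xyaw 7.36 -> t [   0.5 -156.5   -1.1] turn 0.06 time 6.48 F [ 0.7  0.4 -2.2] w 0.0233
```

View pics/wrist5.png

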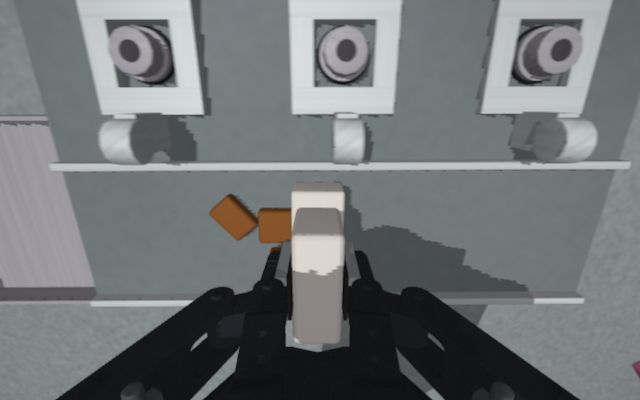

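```bash
python3 -m crank '[[[0,0,-8,0,0],[0,0,-20,-0.1,0],[0,0,-33,-0.2,0],[0,0,-46,-0.3,0],[0,0,-59,-0.4,0],[0,0,-72,-0.5,0],[0,0,-85,-0.6,0],[0,0,-98,-0.7,0],[0,0,-111,-0.8,0],[0,0,-124,-0.9,0],[0,0,-137,-1,0],[0,0,-150,-1,0],[0,0,-159,-1,0],[0,0,-159,-1,0]]]'
python3 - <<'E'
from h import *
s,im,d,c=shot('scene','6');crop(im,220,160,450,280,3.4,"pics/s6c.png")
mv(0.5,0,.2)
E
```

```text
time_s: 7.65
tcp_pos: [0.4786, 0.1178, 0.081]
ee_rot: [3.129, 0.204, 0.004]
ft_force: [-0.7, -0.4, -1.2]
grip_width: 0.0234
pos [0.4789 0.117  0.081 ] tilt 0.38 xyaw 7.44 -> t [   6.1  119.5 -118.2] turn 0 time 7.7 F [-0.1 -0.2 -0.8] w 0.0227
```

View pics/s6c.png

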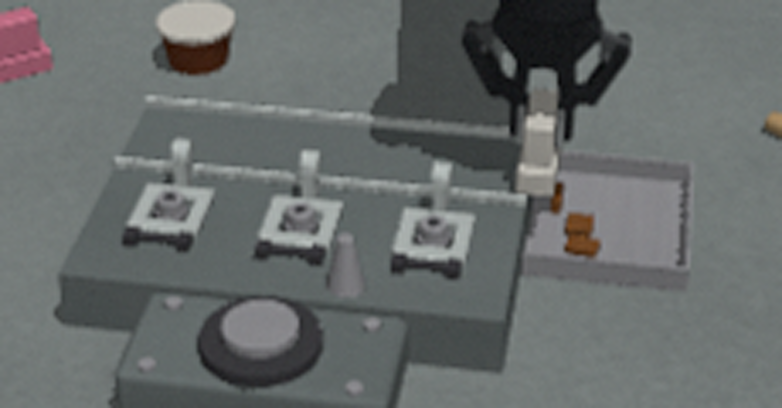

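```bash
python3 -m crank '[[[0,0,0,-15,0],[0,0,0,-40,0],[0,0,0,-75,0],[0,0,0,-90,0],[0,0,20,-90,0],[0,0,20,-90,0]]]'
python3 - <<'E'
from h import *
s,im,d,c=shot('wrist','7')
mv(.4997,-.372,.12,12.5)
s,im,d,c=shot('top','7');crop(im,230,160,300,250,6,"pics/t7c.png")
E
```

```text
time_s: 8.2
tcp_pos: [0.4826, 0.0956, 0.173]
ee_rot: [3.127, 0.2, 0.01]
ft_force: [-0.3, 0.0, -1.0]
grip_width: 0.0232
pos [0.4817 0.0965 0.1717] tilt 0.43 xyaw 7.3 -> t [-41.8 466.7  54.7] turn -5.2 time 8.25 F [-0.4 -0.2 -1.9] w 0.0232
```

View pics/wrist7.png

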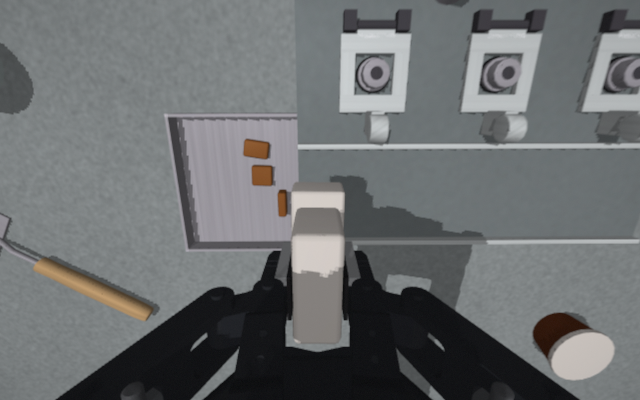

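View pics/t7c.png

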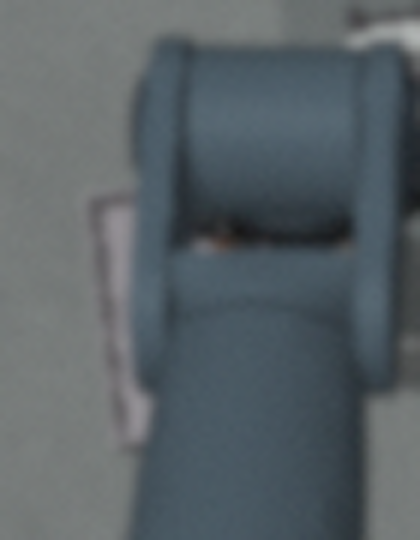

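Run:
```python
from h import *
z=np.load("pics/wrist7.npz");im=z["im"];d=z["d"]; c=cam("wrist")
s=manip.sense();print(s["tcp_pos"])
hsv=cv2.cvtColor(im,cv2.COLOR_BGR2HSV)
m=((hsv[...,0]<20)&(hsv[...,1]>120)).astype(np.uint8)
n,l,st,ce=cv2.connectedComponentsWithStats(m)
x=np.array([.9919,.1271]);y=np.array([-.1271,.9919])
for i in range(1,n):
    if st[i,4]>50 and 240<ce[i][0]<300:
        v,u=np.where(l==i); Z=d[v,u]
        X=np.c_[(u-c["cx"])/c["fx"]*Z,(v-c["cy"])/c["fy"]*Z,Z]; W=(X-c["t"])@c["R"]
        print(st[i],"tray x",(W[:,:2]@x-.4895).min(),(W[:,:2]@x-.4895).max(),"tray y",(W[:,:2]@y+.121-.236).min(),(W[:,:2]@y+.121-.236).max(),"z",np.percentile(W[:,2],[5,50,95]))
```

```text
[0.48104702 0.0971028  0.17095285]
[244 140  25  19 394] tray x 0.02526033615160378 0.08137808891932735 tray y -0.07791536528504031 -0.0014565344017152815 z [0.0088818  0.01025119 0.01147201]
[252 166  20  19 371] tray x -0.0034099750979910137 0.08137808891932735 tray y -0.07791536528504031 -0.0076609676636162916 z [0.00902186 0.0103465  0.0116215 ]
[278 190   9  26 201] tray x -0.03699103539021209 -0.010780656408531208 tray y -0.04605960125472677 -0.03529419243875165 z [0.00941622 0.01725823 0.01851049]
```

```bash
python3 -m crank '[[[0,-4,40,0,0],[0,-8,80,0,-1],[0,-12,120,0,-2],[0,-15,160,5,-3],[0,-18,200,10,-4],[0,-21,240,15,-5],[0,-25,280,20,-5],[0,-30,320,25,-5],[0,-35,360,30,-5],[0,-38,400,40,-5],[0,-41,440,45,-5],[0,-41.5,467,50,-5],[0,-41.5,467,50,-5],[0,-41.5,467,50,-5]]]'
python3 - <<'E'
from h import *
mv(.4997,-.372,.0310,12.5)
E
```

```text
time_s: 9.47
tcp_pos: [0.4989, -0.3722, 0.1219]
ee_rot: [3.12, 0.333, 0.001]
ft_force: [-0.9, 0.2, -1.0]
grip_width: 0.023
pos [ 0.4989 -0.3722  0.1219] tilt 0.2 xyaw 12.2 -> t [ 0.8 -0.3 90.9] turn -0.3 time 9.47 F [-0.9  0.2 -1. ] w 0.023
```

```bash
python3 -m crank '[[[0,0.5,0,30,0],[0,0.5,0,60,0],[0,0.5,0,80,0],[0,0.5,0,88,0],[0,0.5,0,91,0],[0,0.5,0,91,0],[0,0.5,0,91,0]]]'
python3 - <<'E'
from h import *
mv(.4997,-.372,.0310,12.5)
E
```

```text
time_s: 10.05
tcp_pos: [0.5001, -0.3722, 0.0318]
ee_rot: [3.119, 0.334, 0.002]
ft_force: [0.9, -0.1, -1.8]
grip_width: 0.0232
pos [ 0.5001 -0.3722  0.0318] tilt 0.26 xyaw 12.24 -> t [-0.3 -0.2  0.8] turn -0.26 time 10.05 F [ 0.9 -0.1 -1.8] w 0.0232
```

Lower to light contact, release, rise, and look.

```bash
python3 -m crank '[[[0,0,0,1.5,0],[0,0,0,2,0],[0.5,0,0,2,0],[0.5,0,0,2,0],[0.5,0,0,2,0],[0.5,0,0,-5,0],[0.5,0,0,-30,0],[0.5,0,0,-70,0],[0.5,0,0,-110,0],[0.5,0,0,-150,0],[0.5,0,0,-160,0],[0.5,0,0,-160,0]]]'
python3 - <<'E'
from h import *
shot('wrist','8')
x=np.array([.9919,.1271]);y=np.array([-.1271,.9919])
for k in (-.105,0,.105):
    p=(.4895+.107)*x+(-.121+k)*y; print(p.round(4))
mv(*((.4895+.107)*x+(-.121)*y),.2,7.3)
E
```

```text
time_s: 11.05
tcp_pos: [0.5018, -0.3736, 0.1979]
ee_rot: [3.111, 0.334, 0.012]
ft_force: [-0.2, -0.9, 0.1]
grip_width: 0.0425
[ 0.6204 -0.1484]
[ 0.607  -0.0442]
[0.5937 0.0599]
pos [ 0.5005 -0.3723  0.1943] tilt 0.51 xyaw 12.24 -> t [ 173.7 -298.    -7.6] turn 4.94 time 11.1 F [ 1.2  0.8 -1.4] w 0.0426
```

View pics/wrist8.png

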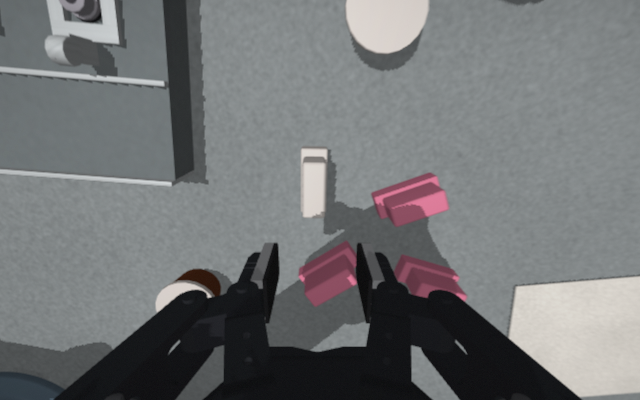

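```bash
python3 - <<'E'
from h import *
mv(.60,-.1484,.18,7.3)
E
python3 -m crank '[[[0.3,30,-40,0,1],[0,60,-80,0,2],[0,90,-120,0,3],[0,120,-160,0,4],[0,140,-185,10,5],[0,145,-198,14,5],[0,145,-198,14,5],[0,145,-198,14,5]]]'
python3 - <<'E'
from h import *
s,im,d,c=shot('wrist','9')
mv(.6204,-.1484,.08,7.3)
E
```

```text
pos [ 0.5005 -0.3723  0.1943] tilt 0.51 xyaw 12.24 -> t [ 144.6 -197.8   13.1] turn 4.94 time 11.1 F [ 1.2  0.8 -1.4] w 0.0426
time_s: 11.77
tcp_pos: [0.599, -0.1455, 0.1756]
ee_rot: [3.13, 0.204, -0.001]
ft_force: [-0.5, -0.5, 0.0]
grip_width: -0.0
pos [ 0.5992 -0.1471  0.1765] tilt 0.35 xyaw 7.32 -> t [20.9  3.4 96.6] turn 0.02 time 11.82 F [-0.  -0.3  0.4] w 0.0002
```

View pics/wrist9.png

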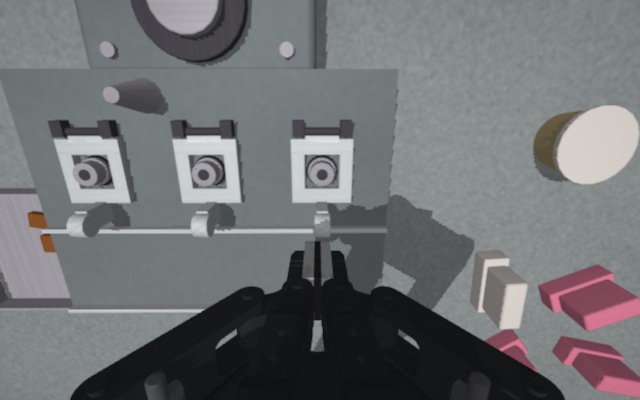

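Run:
```python
from h import *
c=cam("wrist")
b=[ray(c,u,v,.067) for u,v in ((90.5,171.5),(206.5,172.5),(321,172.5))]
print(np.round(b,4))
mv(b[2][0],b[2][1],.08,7.3)
x=np.array([.9919,.1271]);y=np.array([-.1271,.9919])
print([( p[:2]@x, p[:2]@y) for p in b])
```

```text
[[ 0.5961  0.0556  0.067 ]
 [ 0.6081 -0.0463  0.067 ]
 [ 0.6209 -0.1475  0.067 ]]
pos [ 0.5992 -0.1471  0.1765] tilt 0.35 xyaw 7.32 -> t [21.5  2.6 96.5] turn 0.02 time 11.82 F [-0.  -0.3  0.4] w 0.0002
[(np.float64(0.5983745564817844), np.float64(-0.02064655936122144)), (np.float64(0.5973085531945213), np.float64(-0.12324310268297654)), (np.float64(0.597152355402231), np.float64(-0.22525857362704668))]
```

```bash
python3 -m crank '[[[0,21.5,3,0,0],[0,21.5,3,40,0],[0,21.5,3,80,0],[0,21.5,3,96,0],[0,21.5,3,104,0],[0,21.5,3,108,0],[0,21.5,3,110,0],[0,21.5,3,112.5,0],[0,21.5,3,112.5,0],[0,21.5,3,112.5,0]]]'
python3 - <<'E'
from h import *
mv(.6208,-.148,.062,7.3)
E
```

```text
time_s: 12.65
tcp_pos: [0.622, -0.1486, 0.0655]
ee_rot: [3.128, 0.2, 0.005]
ft_force: [-0.0, -0.4, 2.4]
grip_width: 0.0002
pos [ 0.622  -0.1486  0.0655] tilt 0.45 xyaw 7.31 -> t [-1.1 -0.7  3.5] turn 0.01 time 12.65 F [-0.  -0.4  2.4] w 0.0002
```

```bash
python3 -m crank '[[[0,-1,0,1.5,0],[0,-1,0,3,0],[0,-1,0,4,0],[0,-1,0,4,0]]]'
```

```text
time_s: 12.98
tcp_pos: [0.6218, -0.1488, 0.062]
ee_rot: [3.127, 0.2, 0.008]
ft_force: [2.0, 0.8, 2.1]
grip_width: -0.0001
```

```bash
python3 -m crank '[[[0,0,0,1.5,0],[0,0,0,3,0],[0,0,0,4.5,0],[0,0,0,4.5,0],[0,0,0,4.5,0]]]'
python3 -c "
from h import *
for i in range(2): shot('wrist','10'); mv(.621,-.148,.059,7.3)"
```

```text
time_s: 13.4
tcp_pos: [0.6222, -0.1489, 0.0604]
ee_rot: [3.127, 0.201, 0.007]
ft_force: [-7.8, 2.4, 18.9]
grip_width: -0.0
pos [ 0.6221 -0.1489  0.0604] tilt 0.52 xyaw 7.34 -> t [-1.  -1.1  1.4] turn 0.04 time 13.45 F [-6.7  3.4 18.5] w -0.0003
pos [ 0.6222 -0.1489  0.0604] tilt 0.53 xyaw 7.34 -> t [-1.  -1.1  1.4] turn 0.04 time 13.5 F [-7.9  2.6 19.2] w -0.0
```

```bash
python3 -m crank '[[[0,0,0,-20,0],[0,-20,0,-50,0],[0,-50,0,-80,0],[0.3,-60,0,-90,0],[0.5,-60,0,-90,0],[0.5,-60,0,-90,0]]]'
python3 - <<'E'
from h import *
s,im,d,c=shot('wrist','11'); crop(im,200,80,440,260,3.3,"pics/w11c.png")
for u,v in ():pass
mv(.585,-.1525,.063,7.3)
E
```

```text
time_s: 14.0
tcp_pos: [0.562, -0.1561, 0.1501]
ee_rot: [3.127, 0.2, 0.008]
ft_force: [0.2, -0.4, -0.1]
grip_width: 0.0358
pos [ 0.5619 -0.1557  0.1491] tilt 0.47 xyaw 7.34 -> t [23.1 -0.9 86.1] turn 0.04 time 14.05 F [-0.4  0.3 -0.2] w 0.0419
```

View pics/w11c.png

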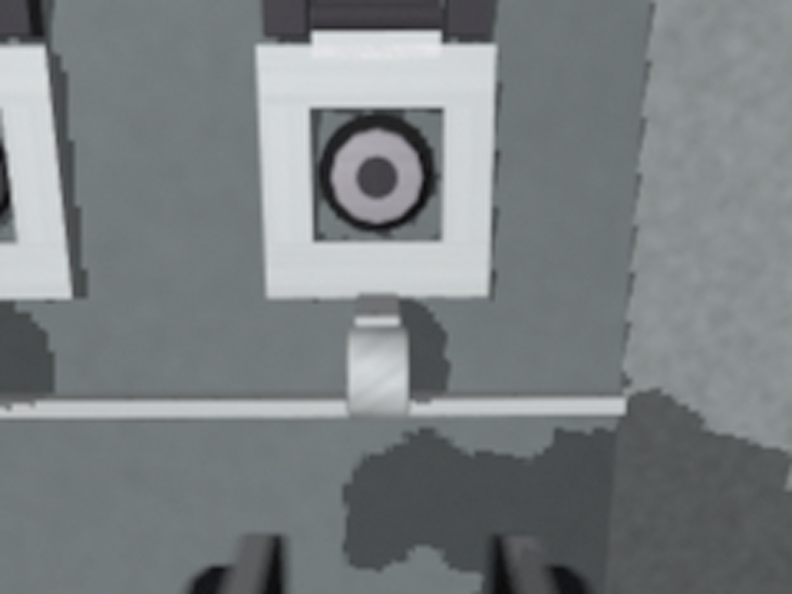

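Run:
```python
from h import *
z=np.load("pics/wrist11.npz");d=z["d"];c=cam("wrist")
def W(u,v):
    u=int(round(u/3.3+200));v=int(round(v/3.3+80));Z=np.median(d[v-1:v+2,u-1:u+2]);return c["R"].T@(np.array([(u-c["cx"])/c["fx"]*Z,(v-c["cy"])/c["fy"]*Z,Z])-c["t"])
for n,p in (("head",(352,185)),("cover",(285,170)),("ear",(378,350)),("ear",(378,375)),("earlow",(378,400))): print(n,W(*p).round(4))
print(ray(c,378/3.3+200,365/3.3+80,.09))
h=W(378,375)
```

```text
head [ 0.6164 -0.1404  0.0599]
cover [ 0.617  -0.1234  0.0564]
ear [ 0.5848 -0.1507  0.089 ]
ear [ 0.5797 -0.1513  0.0924]
earlow [ 0.5742 -0.152   0.0916]
[ 0.5815443  -0.15078503  0.09      ]
```

```bash
python3 - <<'E'
from h import *
mv(.584,-.1515,.064,7.3)
E
python3 -m crank '[[[0.5,22,-2,0,0],[0.5,22,-2,35,0],[0.5,22,-2,65,0],[0.5,22,-2,80,0],[0.5,22,-2,85,0],[0.5,22,-2,85,0],[0.5,22,-2,85,0]]]' 40
python3 - <<'E'
from h import *
mv(.584,-.1515,.064,7.3); shot('wrist','12')
E
```

```text
pos [ 0.5619 -0.1557  0.1491] tilt 0.47 xyaw 7.34 -> t [22.3 -2.  85.1] turn 0.04 time 14.05 F [-0.4  0.3 -0.2] w 0.0419
time_s: 14.63
tcp_pos: [0.5841, -0.1515, 0.0638]
ee_rot: [3.128, 0.201, 0.004]
ft_force: [-1.2, 0.2, -0.3]
grip_width: 0.0427
pos [ 0.5841 -0.1515  0.0638] tilt 0.44 xyaw 7.35 -> t [-0.1 -0.  -0.2] turn 0.05 time 14.63 F [-1.2  0.2 -0.3] w 0.0427
```

View pics/wrist12.png

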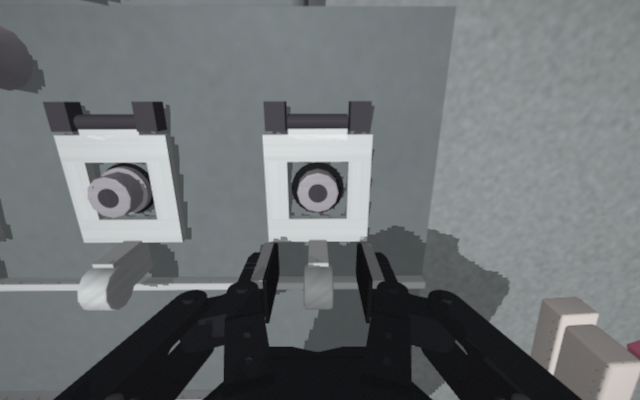

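```bash
python3 -m crank '[[[0,0,0,0,0],[0,0,0,0,0],[0,0,0,0,0],[0,0,0,0,0],[0,0,0,0,0],[0,0,0,0,0]]]' 40
python3 - <<'E'
from h import *
mv(.584,-.1515,.064,7.3)
a=np.arctan2(28,-78);r=np.hypot(78,28)
for t in np.radians([5,10,15,20,25,30,35,40,45,50,55,60,65,68]): print(round(np.degrees(t)),(r*np.cos(a-t)+78).round(1),-(r*np.sin(a-t)-28).round(1))
E
```

```text
time_s: 15.18
tcp_pos: [0.5856, -0.1516, 0.0665]
ee_rot: [3.127, 0.2, 0.01]
ft_force: [-0.2, 3.8, 5.9]
grip_width: 0.0132
pos [ 0.5856 -0.1516  0.0665] tilt 0.61 xyaw 7.33 -> t [-1.6 -0.4  2.5] turn 0.03 time 15.18 F [-0.2  3.8  5.9] w 0.0132
5 2.7 -6.7
10 6.0 -13.1
15 9.9 -19.2
20 14.3 -25.0
25 19.1 -30.3
30 24.5 -35.2
35 30.2 -39.7
40 36.2 -43.6
45 42.6 -47.0
50 49.3 -49.7
55 56.2 -52.0
60 63.2 -53.5
65 70.4 -54.5
68 74.7 -54.8
```

```bash
python3 -m crank '[[[0.4,-1.5,0,0,0],[0.4,-1.5,0,-2,0],[0.4,-1.5,0,-2,0],[0,-1.5,0,-2,0],[0,-1.5,0,-2,0],[0,-1.5,0,-2,0],[0,-1.5,0,-2,0],[0,-1.5,0,-2,0]]]' 40
python3 - <<'E'
from h import *
mv(.584,-.1515,.064,7.3)
E
```

```text
time_s: 15.85
tcp_pos: [0.584, -0.1518, 0.0685]
ee_rot: [3.127, 0.2, 0.01]
ft_force: [-1.8, 0.8, 2.9]
grip_width: 0.0132
pos [ 0.584  -0.1518  0.0685] tilt 0.58 xyaw 7.33 -> t [ 0.1 -0.3  4.5] turn 0.03 time 15.85 F [-1.8  0.8  2.9] w 0.0132
```

```bash
python3 -m crank '[[[0,1.2,0,-3.3,0],[0,2.7,0,-6.7,0],[0,6,0,-13.1,0],[0,9.9,0,-19.2,0],[0,14.3,0,-25,0],[0,14.3,0,-25,0],[0,14.3,0,-25,0]]]'
python3 - <<'E'
from h import *
mv(.584,-.1515,.064,7.3);shot('wrist','13');s,im,d,c=shot('scene','13');crop(im,220,140,450,280,3.4,"pics/s13c.png")
E
```

```text
time_s: 16.43
tcp_pos: [0.5984, -0.1498, 0.0936]
ee_rot: [3.127, 0.201, 0.011]
ft_force: [3.5, -1.4, -6.2]
grip_width: 0.0132
pos [ 0.5984 -0.1498  0.0936] tilt 0.62 xyaw 7.34 -> t [-14.7  -0.4  29.5] turn 0.04 time 16.43 F [ 3.5 -1.4 -6.2] w 0.0132
```

View pics/wrist13.png

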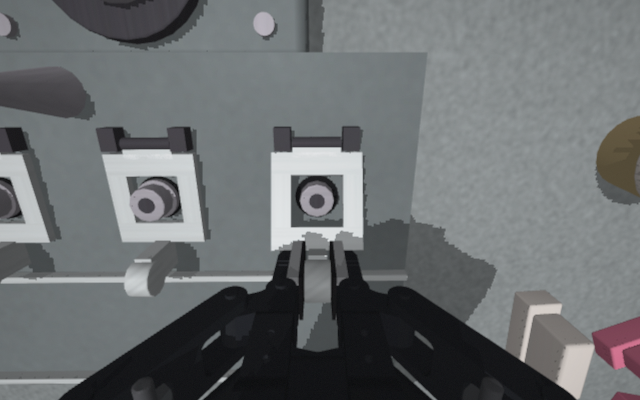

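View pics/s13c.png

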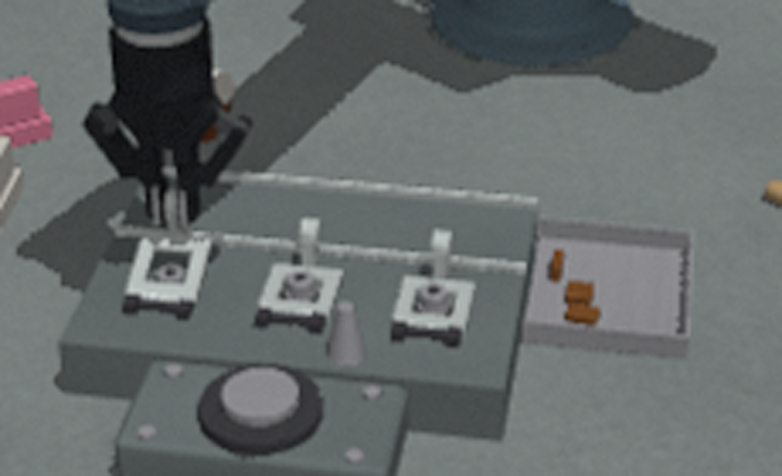

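```bash
python3 -m crank '[[[0,4.8,0,-5.3,0],[0,10.2,0,-10.2,0],[0,15.9,0,-14.7,0],[0,21.9,0,-18.6,0],[0,28.3,0,-22,0],[0,28.3,0,-22,0]]]'
python3 - <<'E'
from h import *
mv(.584,-.1515,.0685,7.3)
E
python3 -m crank '[[[0,3,0,-1.5,0],[0,7,0,-3,0],[0,14,0,-5.2,0],[0,20.6,0,-6.7,0],[0,27.8,0,-7.8,0],[0,32,0,-8,0],[0,32,0,-8,0]]]'
python3 - <<'E'
from h import *
mv(.584,-.1515,.0685,7.3);s,im,d,c=shot('wrist','14');s,im,d,c=shot('scene','14');crop(im,220,140,450,280,3.4,"pics/s14c.png")
E
```

```text
time_s: 17.03
tcp_pos: [0.6265, -0.146, 0.1155]
ee_rot: [3.127, 0.201, 0.009]
ft_force: [0.6, -4.5, -10.5]
grip_width: 0.013
pos [ 0.6265 -0.146   0.1155] tilt 0.58 xyaw 7.35 -> t [-43.1  -0.4  46.8] turn 0.05 time 17.03 F [  0.6  -4.5 -10.5] w 0.013
time_s: 17.62
tcp_pos: [0.6571, -0.142, 0.1229]
ee_rot: [3.127, 0.201, 0.002]
ft_force: [-3.3, -4.1, -7.0]
grip_width: 0.0132
pos [ 0.6571 -0.142   0.1229] tilt 0.46 xyaw 7.36 -> t [-73.7  -0.4  54.4] turn 0.06 time 17.62 F [-3.3 -4.1 -7. ] w 0.0132
```

View pics/wrist14.png

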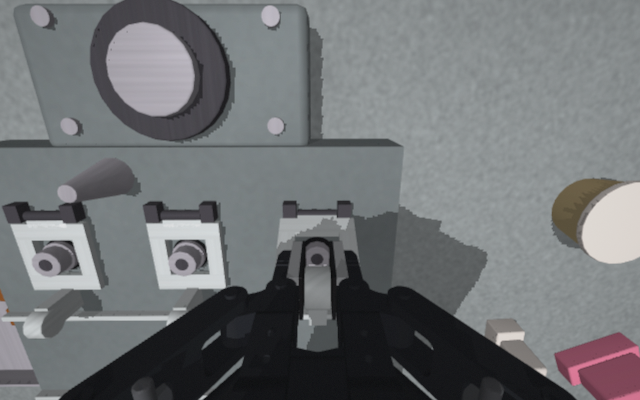

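View pics/s14c.png

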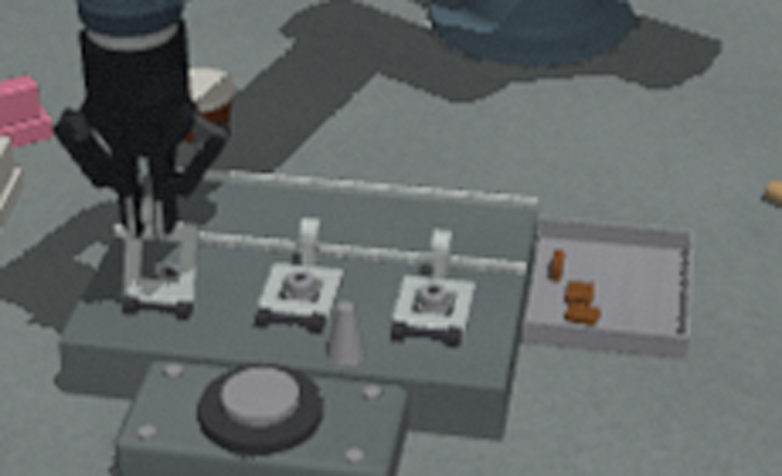

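```bash
python3 -m crank '[[[0,3,0,0,0],[0,5,0,0,0],[0,5,0,0,0],[0,5,0,0,0],[0,5,0,0,0]]]'
python3 - <<'E'
from h import *
mv(.584,-.1515,.0685,7.3);s,im,d,c=shot('scene','15');crop(im,240,190,310,250,10,"pics/s15c.png")
v,u=np.mgrid[190:250,240:300];Z=d[190:250,240:300]
W=(np.stack([(u-c["cx"])/c["fx"]*Z,(v-c["cy"])/c["fy"]*Z,Z],-1)-c["t"])@c["R"]
gx=W[...,:2]@np.array([.9919,.1271])-.4895; gy=W[...,:2]@np.array([-.1271,.9919])+.121
m=(im[190:250,240:300].min(2)>95)&(W[...,2]>.068)&(W[...,2]<.115)&(abs(gy+.105)<.03)&(gx>.08)&(gx<.16)
P=np.c_[gx[m],gy[m],W[...,2][m]];print(len(P))
for p in P[::6]: print(p.round(3))
k=np.polyfit(P[:,2],P[:,0],1);print("angle",np.degrees(np.arctan2(1,-k[0])))
print("from hinge .149,.054:",np.degrees(np.arctan2(P[:,2]-.054,.149-P[:,0])).round(0)[::4])
E
```

```text
time_s: 18.13
tcp_pos: [0.6606, -0.1416, 0.1229]
ee_rot: [3.128, 0.201, -0.003]
ft_force: [-3.4, -3.2, -5.2]
grip_width: 0.0128
pos [ 0.6606 -0.1416  0.1229] tilt 0.45 xyaw 7.35 -> t [-77.1  -0.3  54.6] turn 0.05 time 18.13 F [-3.4 -3.2 -5.2] w 0.0128
177
[ 0.117 -0.087  0.114]
[ 0.12  -0.078  0.114]
[ 0.123 -0.083  0.112]
[ 0.12  -0.111  0.104]
[ 0.122 -0.078  0.109]
[ 0.123 -0.094  0.105]
[ 0.122 -0.078  0.106]
[ 0.125 -0.085  0.104]
[ 0.128 -0.126  0.098]
[ 0.124 -0.077  0.101]
[ 0.123 -0.084  0.096]
[ 0.131 -0.122  0.094]
[ 0.129 -0.129  0.089]
[ 0.126 -0.08   0.093]
[ 0.132 -0.084  0.093]
[ 0.129 -0.124  0.083]
[ 0.135 -0.127  0.084]
[ 0.133 -0.079  0.088]
[ 0.129 -0.086  0.081]
[ 0.135 -0.125  0.077]
[ 0.136 -0.075  0.084]
[ 0.136 -0.081  0.08 ]
[ 0.138 -0.119  0.074]
[ 0.138 -0.122  0.07 ]
[ 0.139 -0.103  0.073]
[ 0.132 -0.08   0.071]
[ 0.138 -0.106  0.069]
[ 0.137 -0.09   0.07 ]
[ 0.141 -0.105  0.068]
[ 0.143 -0.083  0.069]
angle 66.05068599348253
from hinge .149,.054: [62. 64. 61. 66. 60. 61. 64. 59. 64. 63. 65. 60. 64. 65. 61. 58. 63. 64.
 61. 58. 64. 67. 62. 56. 65. 68. 65. 55. 53. 55. 67. 62. 69. 60. 51. 63.
 62. 64. 56. 52. 60. 60. 61. 51. 61.]
```

View pics/s15c.png

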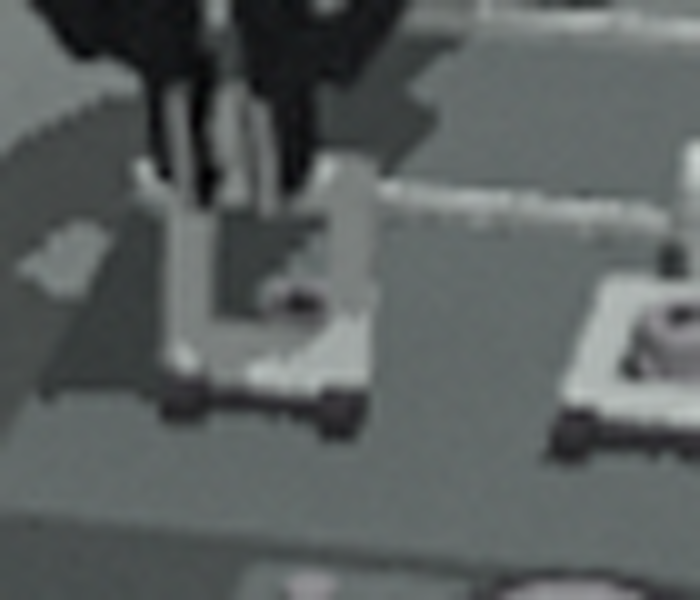

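```bash
python3 -m crank '[[[0,3,0,0,0],[0,6,0,0,0],[0,6,0,0,0],[0,6,0,0,0],[0,6,0,0,0],[0,6,0,0,0]]]'
python3 - <<'E'
from h import *
mv(.584,-.1515,.0685,7.3);s,im,d,c=shot('scene','16');crop(im,150,140,450,280,2.6,"pics/s16c.png")
v,u=np.mgrid[190:250,240:300];Z=d[190:250,240:300]
W=(np.stack([(u-c["cx"])/c["fx"]*Z,(v-c["cy"])/c["fy"]*Z,Z],-1)-c["t"])@c["R"]
gx=W[...,:2]@np.array([.9919,.1271])-.4895; gy=W[...,:2]@np.array([-.1271,.9919])+.121
m=(im[190:250,240:300].min(2)>95)&(W[...,2]>.068)&(W[...,2]<.115)&(abs(gy+.105)<.03)&(gx>.08)&(gx<.16)
P=np.c_[gx[m],gy[m],W[...,2][m]];k=np.polyfit(P[:,2],P[:,0],1);print(len(P),"angle",np.degrees(np.arctan2(1,-k[0])))
E
```

```text
time_s: 18.68
tcp_pos: [0.6653, -0.141, 0.1228]
ee_rot: [3.128, 0.201, -0.009]
ft_force: [-3.6, -2.6, -6.2]
grip_width: 0.0134
pos [ 0.6653 -0.141   0.1228] tilt 0.54 xyaw 7.35 -> t [-81.6  -0.3  54.8] turn 0.05 time 18.68 F [-3.6 -2.6 -6.2] w 0.0134
161 angle 69.01760797263536
```

View pics/s16c.png

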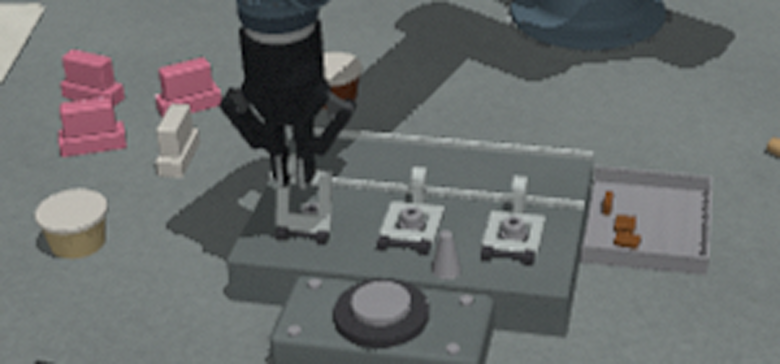

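```bash
python3 -c "
from plant import manip
print(manip.sign_off())"
```

```text
the job is handed in; nothing more can be done
None
```

I handed the job in at about 18.7 s of the 67 s allowed, still holding the loose bolt's cover open. No verdict was given, so this is based on my own measurements.

- **Sweep:** I pushed the three brittle pieces along the gutter into the tray with the scraper. The last pictures show all three in the tray, two flat and one standing on its edge, its top about 18 mm over the table.
- **Scraper:** It stands upright on the table. I let it go within about 1 mm of where I had gripped it.
- **Bolts:** I tapped the right bolt (bolt_3) first. It sank 7 mm and stayed down (head measured at 59.9 mm over the table), so I left the other two untapped.
- **Cover:** The first pinch of cover_3's ear pressed down slightly, most likely on the plate, so I reopened the fingers, gripped about 2 mm higher and swung it up. The angle from the scene camera's depth picture is about 69°, and the hand's path gives about 72°. Just before a final 5 mm push, a rougher estimate from the assumed hinge position gave about 62°, against 66° from the plate's slope. Even that is above the 60° asked for.
- **Other things:** The other two covers look shut and nothing else looks moved, judged by eye only.

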